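# Unlatch the tart press and hold its arm up

## Robot

A 6-joint arm with a two-finger parallel gripper is mounted at the origin on the work surface. World frame = base frame: x ahead of the robot, y to its left, z up, the work surface at z = 0. Lengths are in m, angles in rad, forces in N, time in s.
With the tool pointing down it reaches from about 0.325 to 0.775 m from the base axis. Payload 5.5 kg.
Tool frame: the origin (TCP) lies on the centre line of the jaws, within the pads' length; the fingertips stand 19 mm ahead of it and the grasp point (between the pads) is the TCP (tip_extent is the distance from the TCP to the fingertips, in m); z points along the fingers, y is the direction in which the jaws open and shut (so a half turn about z gives the same grasp; the last joint's range is limited). The gripper opens to 88 mm and grips with 3 to 60 N. Pads are 20 mm wide; open, the fingers measure 115 mm over their backs; the gripper's body (75 mm by 178 mm) begins 61 mm behind the grasp point.
Start: joints at [-1.269, 0.091, 1.231, -0, 1.82, -0.057], TCP at [0.211, -0.562, 0.242] pointing down, gripper open.
Joint ranges: [-2.87, 2.87], [-0.86, 2.18], [0.17, 2.46], [-1.51, 4.65], [0.06, 2.69], [-2.65, 2.65]. Speed limits (rad/s): [2.57, 2.57, 3.01, 3.14, 3.14, 3.14].

## Interface

Orientations are given as a unit quaternion [w, x, y, z].
In Python, from workcell import * gives the robot as it stands.
- The arm moves only by the tool send_rows, never from a script. Its argument "increments" is a list of rows, each a list of 6 numbers: the shift along the world's x, y, z in mm, then the turn, a rotation vector about the world's x, y, z in rad. In form: [[dx, dy, dz, rx, ry, rz], ...]. A call has 1 to 8 rows; each row is the pose to reach, as a shift and turn from the pose measured when the call began; what a row does not reach only later rows make up. A row lasts 1/12 s, in which the tool goes at most 41.7 mm and 7.16 degrees, less where a joint would pass 70% of its speed; a pose out of reach is approached as far as the arm can. A call with a gripper value outside its range is refused whole. "hand" is the gripper command: -1 is fully open, 1 is shut, values between are in proportion, set as the call begins (left out, the last holds). The fingers move at their own pace and stop on an object; "squeeze" is the grip in N (left out, the last holds). Time passes only in rows, so rows that repeat a pose let the fingers close. It gives the time, the measured TCP pose, the force and the opening at its end, in the units of the state.
- get_state(): the state, without advancing time (a new reading comes with each control period).
- grab_frame(name): name is "side" or "top"; returns the picture (384x512x3 uint8, blue, green, red); there is no depth.
- camera_info(name): a dict with "K" (3x3 intrinsics, pixels), "world_from_camera" (4x4, takes a point from camera to world coordinates). Camera axes: x right, y down, z forward; pixel columns grow to the right and rows downward; lengths in m; the calibration is good to about 2 mm. A picture is of the moment at which its call begins. camera_info takes no time and is no camera call.
- job_done(): hands the job in, once; it reports no verdict.
Trained networks look in the newest picture that a camera, given by its name, has taken for a name from the list of things; names that differ only in an ending like _2 or _b are one class to them, and where a whole thing is asked for, a point or a joint stands for the part that bears it (a point fixed in the world has none). Each returns a list of dicts, best first, with "score" (0 to 1); they miss things now and then, are a little off and sometimes report something else, mostly with a low value. They report only what shows in the picture. A call takes as long as a camera call. They do not tell look-alikes from the thing itself.
- search_frame(camera, label): "xyz" ([x, y, z] in m, in the coordinates of the camera as it stood for that picture, good to about 4 mm: the middle of the surface that is visible of it).
- masks_of(camera, label): "region" (384x512 bool, what is visible of it).
The state is a dict: "time_s": time; "q": joint angles; "dq": joint speeds; "joint_efforts": joint torques, N m; "position": TCP position; "tcp_rot": TCP orientation; "ft_force": force on the tool from outside, world axes, zero at the start; "torque": the same for the moment, N m; "gripper_width": finger opening in m.
Only numpy, scipy, OpenCV 4.12 (cv2) and the standard library are available. Lean on these libraries where they do the work, as an engineer would, in place of code of your own. Each camera call takes 0.05 s, during which the arm holds its last target.

## Task

Open the tart-shell press for a colleague: pull the orange latch tab sideways against its spring, then swing the green press arm up so that its coupler comes off the ball and is about 10 cm (give or take 3 cm) above its closed height, and finish while still holding the arm steady there with the gripper. The tab is plastic, so squeeze it gently, with less than 40 N of grip, never let the arm drop, and leave the tart tin in the press and everything else on the table where it is.

Things in the scene. Friction and masses are not known exactly. Their poses are not given: they have to be found in the camera images.
- press: White-based tart-shell press, fixed; base 340 x 150 x 20 mm. Origin: centre of the base's underside. x runs from the latch end (-x, robot side) to the hinge end, y is the side to which the latch is pulled, z up. Green arm along x, 40 mm wide, top 100 mm above the table; at its end a dark steel coupler (56 x 58 mm, same top height) covers the ball. Hinge cheeks 108 mm high
- tongue (a joint): Angle of the green press arm, rad: 0 = closed and level, positive = latch end swung up. The hinge lies 270 mm beyond tab and ball (press +x); the coupler rises 270 mm x sin(angle), so 0.38 rad is 100 mm. The arm weighs 0.5 to 1.1 kg and falls shut if let go (about 3 to 7 N to hold at the tab)
- latch (a joint): Slide of the latch along press +y, m: 0 = locked, 0.018 = stop. Its spring pulls back with 4.5 N at 0, 9.9 N at the stop. Its bolt hooks under the ball's head and is clear from 0.008 on; then the arm can swing up. The arm carries the latch, so one pinch on the tab both pulls and lifts; off the ball the latch may spring back
- latch_grip (a point): Point on the orange upright latch tab to pinch, 18 mm below its top, 36 mm above the slide plate's underside. Tab 16 mm thick (press y), 30 mm long (press x), standing 49 mm above a 5 mm steel slide plate (34 x 88 mm) on the coupler; nothing stands beside the tab. Moves with the latch; axes as the press's when closed, tilting with the arm
- hinge_axis (a point): centre of the arm's hinge, 85 mm above the table; the hinge axis runs along press y
- ball (a point): centre of the ball on its stud, 74 mm above the table
- coupler (a point): centre of the coupler's hollow on the end of the arm, at the ball's centre when closed
- tin: small round dark tart tin, 98 mm across and 22 mm high, lying in the press's lower die under the arm; origin at the centre of its underside; leave it in place
- loaf_tin: steel loaf tin 210 x 85 x 70 mm, origin at the centre of its underside; bystander
- sieve: round steel sieve frame 170 mm across, 60 mm high, origin at the centre of its underside; bystander
- cup: clear measuring cup 76 mm across, 80 mm high, origin at the centre of its underside; bystander
- ramekin: cream-coloured dish 90 mm across, 45 mm high, origin at the centre of its underside; bystander
- spray: clear spray bottle with blue and white head, 84 mm across, 190 mm high, origin at the centre of its underside; bystander
- whisk: whisk with red handle, 290 mm long along its x, 56 mm high, lying on the table; origin at about its middle, on the table; bystander
Things that resemble listed ones, but are neither listed nor needed, are in the scene too. There is more than one size of the tin; the one meant has the size given above.

How it is judged:
On the way, in this order (a step that is already met when the one before it is completed fails the run):
1. the latch is pulled clear of the ball while the arm is still down (value of joint latch above 0.007 m and value of joint tongue below 0.06 rad), for 0.05 s.
2. the coupler has been lifted off the ball (value of joint tongue above 0.15 rad and contact force between the fingers and tongue above 1 N), for 0.1 s.
At the end, for the whole second after the job is handed in: The arm is held still by the fingers (contact over 1 N) with its coupler 7 to 13 cm above its closed height (0.262 to 0.502 rad), and the tart tin is still in the lower die (value of joint tongue between 0.262 and 0.502 rad and velocity of joint tongue between -0.06 and 0.06 rad/s and contact force between the fingers and tongue above 1 N and contact force between tin and tongue below 0.1 N and horizontal distance between tin and press below 0.03 m); the arm keeps its last pose, push and grip.
It fails at once if the latch or arm is squeezed with more than 45 N a finger (90 N for both fingers together) (contact force between the fingers and tongue above 90 N).
It fails at once if the arm drops (velocity of joint tongue below -0.7 rad/s).
It fails at once if the tart tin is disturbed (distance of tin from where it was at the start of the episode above 0.015 m).
It fails at once if a bystander is disturbed (distance of any of loaf_tin, sieve, cup, ramekin, spray, whisk from where it was at the start of the episode above 0.03 m).
It also fails if it takes over 35 s, if anything falls off the work surface, if the arm or the gripper's body presses on something with over 40 N, if the wrist force passes 120 N, or if a joint passes its speed limit or range.

## Working session

There is one attempt and no reset: what is moved stays moved. The work goes in short steps, Python scripts to look and compute and a tool call to move; the robot and the scene stay as the last step left them, time stands still between calls to the robot, and variables do not carry over. Pictures are saved under pics/ and viewed, and the job is handed in when it is done.

Besides the shell and the picture viewer there is one more tool, called after ">>>" as name(argument=value, ...), one argument or row to a line, values as JSON. send_rows: Moves the arm, as the interface text tells. Its arguments: {"type":"object","properties":{"increments":{"type":"array"},"hand":{"type":"number"},"squeeze":{"type":"number"}},"required":["increments"]}

```bash
mkdir -p pics; ls
cat > h.py <<'E'
from workcell import *
import numpy as np, cv2
def w(cam,p):
    T=np.array(camera_info(cam)["world_from_camera"]); return (T@np.r_[p,1])[:3]
def px(cam,P):
    T=np.linalg.inv(np.array(camera_info(cam)["world_from_camera"])); c=(T@np.r_[P,1])[:3]; k=np.array(camera_info(cam)["K"])@c; return k[:2]/k[2]
def ray(cam,u,v,z):
    i=camera_info(cam);T=np.array(i["world_from_camera"]);d=T[:3,:3]@np.linalg.inv(np.array(i["K"]))@np.array([u,v,1.]);o=T[:3,3];return o+d*(z-o[2])/d[2]
E
python3 - <<'E'
from h import *
for c in("side","top"):
    im=grab_frame(c); cv2.imwrite(f"pics/{c}0.png",im)
    T=np.array(camera_info(c)["world_from_camera"]);print(c,T[:3,3].round(3),T[:3,2].round(2))
    for l in("latch_grip","press","tin","coupler","hinge_axis","latch"):
        try:
            for d in search_frame(c,l): print(c,l,round(d["score"],2),w(c,d["xyz"]).round(3),px(c,w(c,d["xyz"])).round())
        except Exception as e: print(l,e)
s=get_state();print(s)
E
```

```text
pics
side [0.476 1.267 1.011] [ 0.06 -0.81 -0.58]
side latch_grip 0.76 [ 0.451 -0.058  0.104] [291. 181.]
side press 0.88 [ 0.575 -0.061  0.025] [255. 197.]
side tin 0.82 [0.62  0.073 0.003] [237. 225.]
side tin 0.72 [ 0.588 -0.066  0.051] [251. 190.]
side tin 0.64 [ 0.544 -0.071  0.101] [264. 178.]
side tin 0.46 [0.555 0.504 0.032] [242. 327.]
side tin 0.42 [0.679 0.382 0.102] [201. 269.]
side tin 0.38 [ 0.561 -0.255  0.012] [263. 170.]
side coupler 0.67 [ 0.547 -0.067  0.099] [263. 179.]
side hinge_axis 0.6 [ 0.573 -0.059  0.028] [255. 196.]
side latch 0.73 [ 0.455 -0.056  0.106] [290. 181.]
side latch 0.46 [0.327 0.461 0.02 ] [332. 324.]
top [0.387 0.016 1.166] [ 0.16  0.02 -0.99]
top latch_grip 0.86 [ 0.447 -0.074  0.11 ] [289. 220.]
top press 0.59 [ 0.561 -0.075  0.022] [287. 187.]
top tin 0.77 [0.618 0.085 0.004] [239. 171.]
top tin 0.74 [ 0.562 -0.233  0.004] [334. 188.]
top tin 0.57 [ 0.59  -0.061  0.055] [283. 177.]
top tin 0.38 [ 0.561 -0.079  0.022] [288. 187.]
top coupler 0.79 [ 0.552 -0.077  0.103] [290. 187.]
top coupler 0.48 [ 0.563 -0.077  0.021] [288. 187.]
top hinge_axis 0.57 [ 0.558 -0.078  0.015] [288. 189.]
{'time_s': 0.7, 'q': array([-1.26870270e+00,  9.10647647e-02,  1.23070447e+00, -1.34759443e-05,
        1.81980922e+00, -5.66917519e-02]), 'dq': array([-0.00046525,  0.00152369, -0.00033738, -0.00021759, -0.00099657,
       -0.00169637]), 'joint_efforts': array([-6.66673304e-05, -4.46045280e+01, -4.06410885e+01,  6.98636309e-02,
        1.92661118e-02,  3.10611654e-05]), 'position': array([ 0.21068311, -0.56180079,  0.2416498 ]), 'tcp_rot': array([ 7.84643958e-06,  9.83952534e-01,  1.78430406e-01, -5.61197663e-06]), 'ft_force': array([ 0.21260146,  1.19175962, -1.36459301]), 'torque': array([-0.03508972, -0.01909727, -0.04292363]), 'gripper_width': 0.08794800864253835}
```

View pics/side0.png

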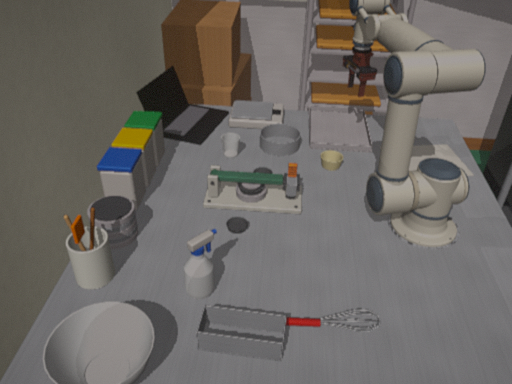

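View pics/top0.png

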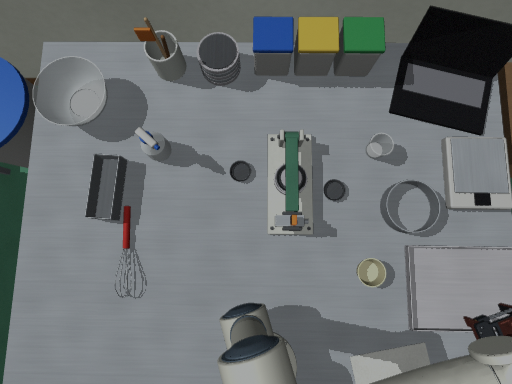

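Run:
```python
from h import *
a=cv2.imread("pics/top0.png")[130:250,240:340];b=cv2.imread("pics/side0.png")[130:250,200:330]
cv2.imwrite("pics/crop0.png",np.hstack([cv2.resize(a,(350,420),interpolation=2),cv2.resize(b,(450,420),interpolation=2)]))
```

```text
(no output)
```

View pics/crop0.png

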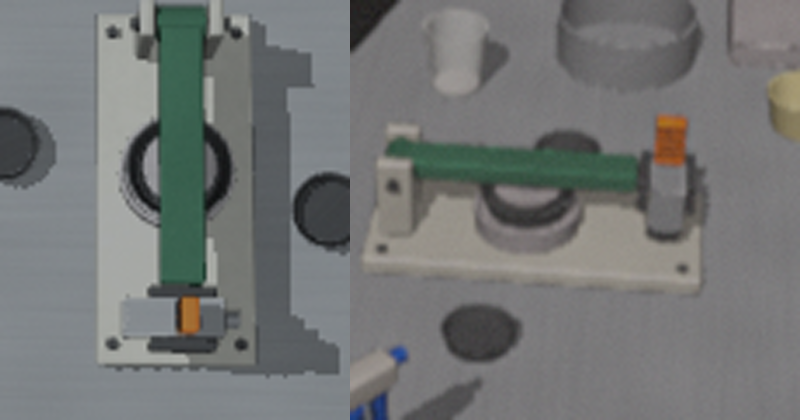

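Run:
```python
from h import *
for c,roi in(("top",(200,245,270,315)),("side",(155,195,275,310))):
    im=cv2.imread(f"pics/{c}0.png");h=cv2.cvtColor(im,cv2.COLOR_BGR2HSV)
    m=((h[...,0]>5)&(h[...,0]<18)&(h[...,1]>150)&(h[...,2]>90)).astype(np.uint8);r=np.zeros_like(m);r[roi[0]:roi[1],roi[2]:roi[3]]=1;m*=r
    v,u=np.nonzero(m);print(c,"orange",len(u),u.min(),u.max(),v.min(),v.max(),u.mean(),v.mean())
    g=((h[...,0]>60)&(h[...,0]<90)&(h[...,1]>90));R=np.zeros_like(g);R[120:230,200:320]=1;g&=R
    v,u=np.nonzero(g);
    if c=="top":
        rows=[(y,u[v==y].min(),u[v==y].max()) for y in range(v.min(),v.max()+1,8)];print(rows)
        for y,a,b in rows: print(ray(c,a-.0,y,.1).round(4),ray(c,b+1,y,.1).round(4))
        for q in((267,234),(312,235),(312,135),(268,135)): print("base",ray(c,*q,.02).round(3))
        print("tabtop",[ray(c,u_,v_,.154).round(4) for u_,v_ in((291.5,216),(298,225))])
for P in((.43,-.06,.154),(.43,-.06,.105)): print(px("side",P),px("top",P))
```

```text
top orange 49 292 296 215 224 293.9591836734694 219.40816326530611
[(132, np.int64(295), np.int64(295)), (140, np.int64(285), np.int64(297)), (148, np.int64(286), np.int64(297)), (156, np.int64(286), np.int64(297)), (164, np.int64(286), np.int64(297)), (172, np.int64(286), np.int64(297)), (180, np.int64(286), np.int64(297)), (188, np.int64(286), np.int64(298)), (196, np.int64(286), np.int64(297)), (204, np.int64(286), np.int64(297))]
[ 0.7274 -0.0943  0.1   ] [ 0.7274 -0.0975  0.1   ]
[ 0.7008 -0.0626  0.1   ] [ 0.7012 -0.1037  0.1   ]
[ 0.6748 -0.0658  0.1   ] [ 0.6751 -0.1035  0.1   ]
[ 0.6489 -0.0658  0.1   ] [ 0.6493 -0.1034  0.1   ]
[ 0.6232 -0.0658  0.1   ] [ 0.6236 -0.1033  0.1   ]
[ 0.5977 -0.0658  0.1   ] [ 0.5981 -0.1031  0.1   ]
[ 0.5724 -0.0658  0.1   ] [ 0.5728 -0.103   0.1   ]
[ 0.5473 -0.0658  0.1   ] [ 0.5478 -0.1059  0.1   ]
[ 0.5223 -0.0658  0.1   ] [ 0.5228 -0.1027  0.1   ]
[ 0.4976 -0.0658  0.1   ] [ 0.4981 -0.1026  0.1   ]
base [ 0.407 -0.01   0.02 ]
base [ 0.406 -0.156  0.02 ]
base [ 0.743 -0.16   0.02 ]
base [ 0.741 -0.011  0.02 ]
tabtop [array([ 0.4572, -0.0776,  0.154 ]), array([ 0.4316, -0.0963,  0.154 ])]
side orange 96 288 296 163 176 292.125 169.76041666666666
[298.70665029 168.64541923] [285.413591   225.36221832]
[297.61720338 180.77795505] [284.20030075 226.03822851]
```

Run:
```python
from h import *
for P in((.445,-.086,.154),(.445,-.086,.105),(.445,-.086,.130),(.46,-.086,.154),(.43,-.086,.154),(.43,-.086,.105)): print(P,px("side",P).round(1),px("top",P).round(1))
for c,x0,y0 in(("top",270,200),("side",270,150)):
    im=cv2.imread(f"pics/{c}0.png")[y0:y0+50,x0:x0+50];cv2.imwrite(f"pics/z{c}.png",cv2.resize(im,(500,500),interpolation=0))
a=cv2.imread("pics/ztop.png");b=cv2.imread("pics/zside.png");cv2.imwrite("pics/z.png",cv2.resize(np.hstack([a,b]),(800,400),interpolation=0))
```

```text
(0.445, -0.086, 0.154) [294.4 164.2] [294.4 220.3]
(0.445, -0.086, 0.105) [293.4 176.2] [292.8 221.2]
(0.445, -0.086, 0.13) [293.9 170.1] [293.6 220.7]
(0.46, -0.086, 0.154) [289.9 163.9] [294.4 215.1]
(0.43, -0.086, 0.154) [298.8 164.5] [294.4 225.5]
(0.43, -0.086, 0.105) [297.7 176.5] [292.8 226.2]
```

View pics/z.png

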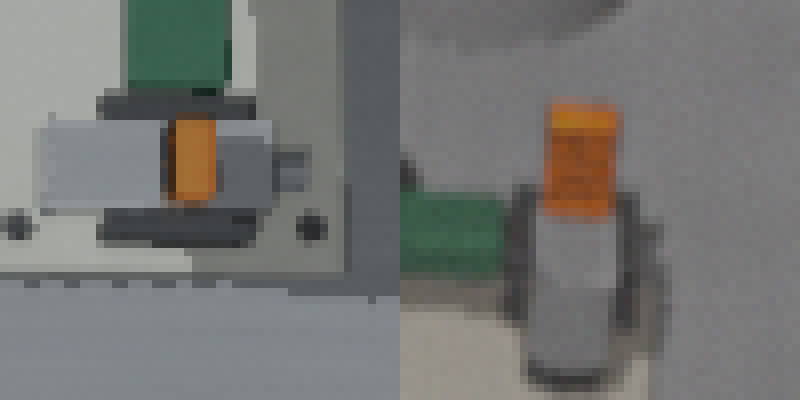

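Orange tab candidates: the upright tab on the press coupler at top (294,220) and side (293,170), or the orange scraper in the crock at top (147,33). The first matches the description: it stands on a steel slide plate on the coupler. The close crop confirms this, and its top triangulates to z≈0.154 as expected.

The tart tin meant is the one in the die at top (290,178). The loose look-alike tins are at (240,171) and (334,190).

Grasp point: (0.447, -0.085, 0.136), jaws along world y.

>>> send_rows(
  increments=[
    [20, 40, 10, 0, 0, -0.05],
    [39, 79, 10, 0, 0, -0.1],
    [58, 118, 10, 0, 0, -0.15],
    [76, 155, 10, 0, 0, -0.2],
    [94, 191, 10, 0, 0, -0.25],
    [112, 227, 10, 0, 0, -0.3],
    [130, 263, 10, 0, 0, -0.33],
    [148, 299, 10, 0, 0, -0.359],
  ],
  hand=-1,
  squeeze=28,
)

```text
time_s: 1.37
position: [0.3584, -0.2621, 0.2519]
tcp_rot: [0.0, 1.0, -0.001, 0.0]
ft_force: [0.5, -0.4, -0.2]
gripper_width: 0.0879
```

>>> send_rows(
  increments=[
    [20, 36, 0, 0, 0, 0],
    [38, 72, 0, 0, 0, 0],
    [55, 108, 0, 0, 0, 0],
    [72, 144, 0, 0, 0, 0],
    [89, 177, -10, 0, 0, 0],
    [89, 177, -30, 0, 0, 0],
    [89, 177, -40, 0, 0, 0],
    [89, 177, -40, 0, 0, 0],
  ],
)

```text
time_s: 2.03
position: [0.4464, -0.0847, 0.2091]
tcp_rot: [-0.0, 1.0, -0.001, -0.002]
ft_force: [-0.3, -0.5, -0.7]
gripper_width: 0.0877
```

Run:
```python
from h import *
for c in("side","top"): cv2.imwrite(f"pics/{c}1.png",grab_frame(c))
a=cv2.imread("pics/top1.png")[150:270,220:340];b=cv2.imread("pics/side1.png")[90:210,230:350]
cv2.imwrite("pics/crop1.png",np.hstack([cv2.resize(a,(400,400),interpolation=2),cv2.resize(b,(400,400),interpolation=2)]))
s=get_state();print(s["position"],s["q"].round(3))
```

```text
[ 0.44698578 -0.0858986   0.21199547] [-2.640e-01 -3.060e-01  1.652e+00 -1.000e-03  1.795e+00  1.310e+00]
```

View pics/crop1.png

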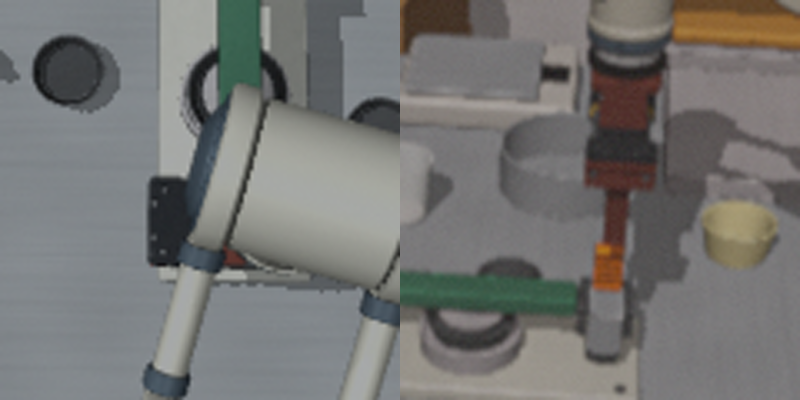

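The side crop shows the near finger above the tab, at column ≈295 against the tab's ≈292.4. That puts the tab about 3–5 mm further along x, so I shift +3 mm and descend.

>>> send_rows(
  increments=[
    [3, 0, -25, 0, 0, 0],
    [3, 0, -50, 0, 0, 0],
    [3, 0, -70, 0, 0, 0],
    [3, 0, -76, 0, 0, 0],
    [3, 0, -76, 0, 0, 0],
  ],
)

```text
time_s: 2.55
position: [0.4492, -0.0868, 0.1352]
tcp_rot: [0.0, 1.0, -0.003, -0.001]
ft_force: [0.3, -0.1, 0.4]
gripper_width: 0.0875
```

>>> send_rows(
  increments=[
    [0, 0, 0, 0, 0, 0],
    [0, 0, 0, 0, 0, 0],
    [0, 0, 0, 0, 0, 0],
    [0, 0, 0, 0, 0, 0],
    [0, 0, 0, 0, 0, 0],
    [0, 0, 0, 0, 0, 0],
  ],
  hand=1,
  squeeze=28,
)

```text
time_s: 3.05
position: [0.4494, -0.0868, 0.1357]
tcp_rot: [0.0, 1.0, -0.003, -0.001]
ft_force: [-0.2, 0.0, -0.0]
gripper_width: 0.051
```

Still closing.

>>> send_rows(
  increments=[
    [0, 0, 0, 0, 0, 0],
    [0, 0, 0, 0, 0, 0],
    [0, 0, 0, 0, 0, 0],
    [0, 0, 0, 0, 0, 0],
    [0, 0, 0, 0, 0, 0],
    [0, 0, 0, 0, 0, 0],
    [0, 0, 0, 0, 0, 0],
    [0, 0, 0, 0, 0, 0],
  ],
)

```text
time_s: 3.72
position: [0.4494, -0.0858, 0.1357]
tcp_rot: [-0.001, 1.0, -0.002, -0.001]
ft_force: [-1.2, 5.0, 1.6]
gripper_width: 0.0156
```

Width 15.6 mm, so the tab is pinched. Next, pull along +y.

>>> send_rows(
  increments=[
    [0, 3, 0, 0, 0, 0],
    [0, 6, 0, 0, 0, 0],
    [0, 9, 0, 0, 0, 0],
    [0, 12, 0, 0, 0, 0],
    [0, 14, 0, 0, 0, 0],
    [0, 14, 0, 0, 0, 0],
    [0, 14, 0, 0, 0, 0],
  ],
)

```text
time_s: 4.3
position: [0.4493, -0.0737, 0.1357]
tcp_rot: [0.002, 1.0, -0.003, -0.001]
ft_force: [-0.3, -7.8, -0.9]
gripper_width: 0.0162
```

Run:
```python
from h import *
cv2.imwrite("pics/side2.png",grab_frame("side"));cv2.imwrite("pics/top2.png",grab_frame("top"))
a=cv2.imread("pics/top2.png")[150:270,220:340];b=cv2.imread("pics/side2.png")[120:220,240:340]
cv2.imwrite("pics/crop2.png",np.hstack([cv2.resize(a,(400,400),interpolation=2),cv2.resize(b,(400,400),interpolation=2)]))
s=get_state();print(s["position"],s["ft_force"],s["torque"],s["gripper_width"])
# arc moves about hinge
H=np.array([.720,.085]);P=np.array([s["position"][0],s["position"][2]])
for a in(.05,.1,.15,.2,.25,.3,.35,.38):
    d=P-H; x=d[0]*np.cos(a)+d[1]*np.sin(a); z=-d[0]*np.sin(a)+d[1]*np.cos(a); print(a,((x-d[0])*1000).round(1),((z-d[1])*1000).round(1))
```

```text
[ 0.44934279 -0.07372679  0.13573568] [-0.2878769  -7.92374072 -0.97233427] [-1.31122852  0.03128075  0.35723531] 0.01589225512662919
0.05 2.9 13.5
0.1 6.4 26.8
0.15 10.6 39.9
0.2 15.5 52.8
0.25 21.0 65.4
0.3 27.1 77.7
0.35 33.8 89.7
0.38 38.1 96.8
```

View pics/crop2.png

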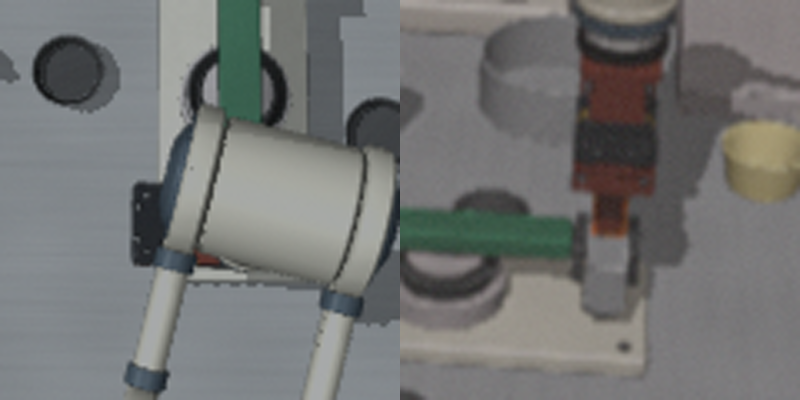

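The force is 7.9 N, which by the spring rate means about 11 mm of slide: past 8 mm and clear of the ball. The arm is still level. Next, lift along the arc about the hinge.

>>> send_rows(
  increments=[
    [0.6, 2, 3, 0, 0.01, 0],
    [1.2, 2, 6.5, 0, 0.025, 0],
    [2.9, 2, 13.5, 0, 0.05, 0],
    [4.6, 2, 20, 0, 0.075, 0],
    [6.4, 2, 26.8, 0, 0.1, 0],
    [8.4, 2, 33.4, 0, 0.125, 0],
    [10.6, 2, 39.9, 0, 0.15, 0],
    [10.6, 2, 39.9, 0, 0.15, 0],
  ],
)

```text
time_s: 5.07
position: [0.4601, -0.0735, 0.1757]
tcp_rot: [0.004, 0.997, -0.004, -0.077]
ft_force: [-1.8, -7.8, -3.0]
gripper_width: 0.016
```

Run:
```python
from h import *
cv2.imwrite("pics/side3.png",grab_frame("side"))
b=cv2.imread("pics/side3.png")[100:230,190:350]
cv2.imwrite("pics/crop3.png",cv2.resize(b,(640,520),interpolation=2))
s=get_state();print(s["position"],s["tcp_rot"],s["ft_force"],s["torque"],s["gripper_width"],s["q"])
```

```text
[ 0.45990216 -0.07350176  0.17515794] [ 0.00356275  0.99704386 -0.00376071 -0.07665961] [-1.58371029 -8.45222687 -4.30177586] [-1.08004664 -0.0101078   0.57557823] 0.015813186566546424 [-0.20490052 -0.14018969  1.5824905  -0.03899991  1.84811308  1.36555759]
```

View pics/crop3.png

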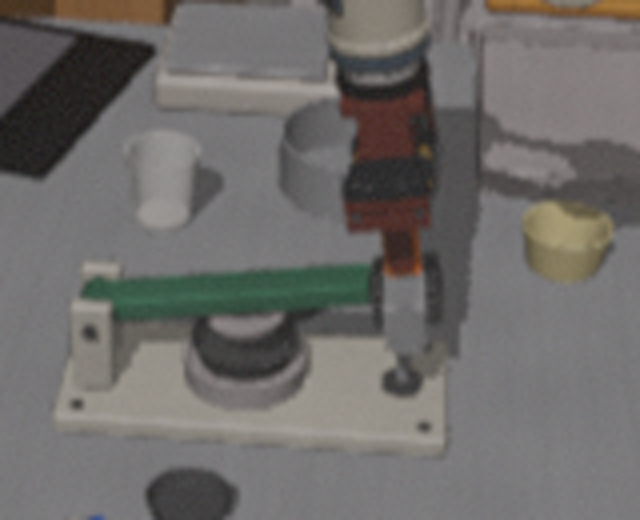

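The coupler is off the ball: the ball shows at crop (402,380) and the green arm is tilted. The tin is still in the die. I carry on up the arc to about 0.38 rad.

>>> send_rows(
  increments=[
    [2.4, 1, 6.5, 0, 0.025, 0],
    [4.9, 1, 13, 0, 0.05, 0],
    [7.6, 1, 19.2, 0, 0.075, 0],
    [10.4, 1, 25.5, 0, 0.1, 0],
    [13.4, 1, 31.7, 0, 0.125, 0],
    [16.5, 1, 37.8, 0, 0.15, 0],
    [19.8, 1, 43.9, 0, 0.175, 0],
    [19.8, 1, 43.9, 0, 0.175, 0],
  ],
)

```text
time_s: 5.78
position: [0.4798, -0.074, 0.2191]
tcp_rot: [0.005, 0.986, -0.005, -0.165]
ft_force: [-3.5, -8.0, -1.1]
gripper_width: 0.0161
```

>>> send_rows(
  increments=[
    [3.3, 1, 6, 0, 0.025, 0],
    [6.6, 1, 12, 0, 0.05, 0],
    [7.7, 1, 13.5, 0, 0.056, 0],
    [7.7, 1, 13.5, 0, 0.056, 0],
    [7.7, 1, 13.5, 0, 0.056, 0],
    [7.7, 1, 13.5, 0, 0.056, 0],
  ],
)

```text
time_s: 6.28
position: [0.4875, -0.0745, 0.2321]
tcp_rot: [0.007, 0.981, -0.005, -0.193]
ft_force: [-1.8, -7.8, -2.5]
gripper_width: 0.0159
```

Run:
```python
from h import *
cv2.imwrite("pics/side4.png",grab_frame("side"));cv2.imwrite("pics/top4.png",grab_frame("top"))
b=cv2.imread("pics/side4.png")[90:230,190:350]
cv2.imwrite("pics/crop4.png",cv2.resize(b,(640,560),interpolation=2))
s=get_state();print(s["time_s"],s["position"],s["tcp_rot"],s["ft_force"],s["torque"],s["gripper_width"],s["dq"].round(3))
```

```text
6.3833 [ 0.48748917 -0.07445866  0.23205219] [ 0.00656396  0.98120049 -0.00542763 -0.19280315] [-1.25958678 -8.23337409 -2.56010837] [-0.64258975 -0.37621686  0.72873041] 0.015989119046785776 [ 0.001 -0.002  0.001  0.    -0.     0.001]
```

View pics/crop4.png

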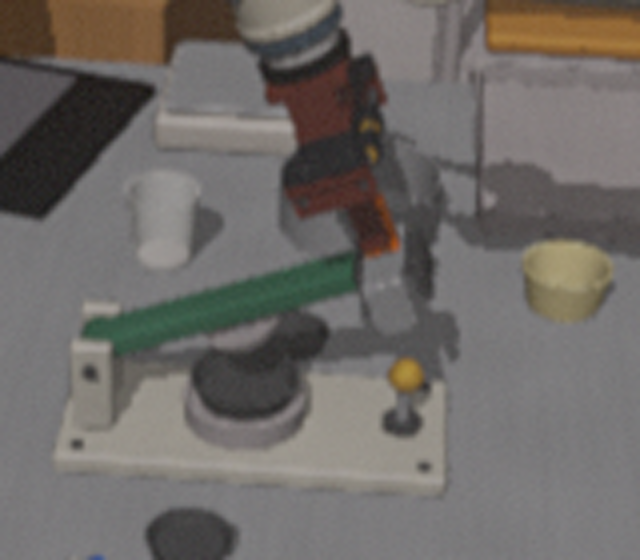

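View pics/top4.png

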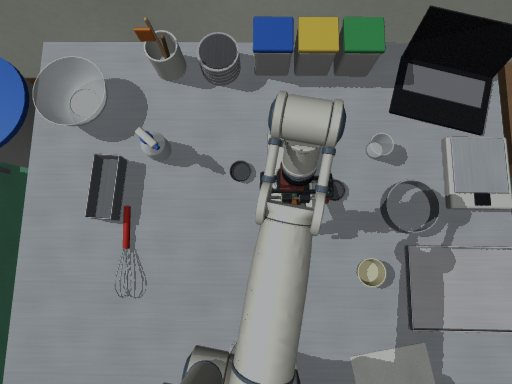

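Raised and steady: the yellow ball is exposed at crop (407,375), the coupler is well above it, the tin is in the die and the bystanders haven't moved. TCP tilt is 0.385 rad and joint speeds are ≈0, so I hand in.

```bash
python3 -c "
from h import *
print(job_done())"
```

```text
the job is handed in; nothing more can be done
None
```

The press is open and the job is handed in, with the gripper still holding the tab. The hand-in reports no verdict.

- **Latch:** I pinched the orange tab with a commanded grip of 28 N. I pulled it about 12 mm along +y while the arm was still level. The spring force of about 7.9 N implies roughly 11 mm of slide, past the 8 mm needed to clear the ball.
- **Lift:** I swung the arm up along the hinge arc and kept the pull on the latch.
- **Last checks:** The tool tilt was 0.385 rad and the TCP had risen 96 mm. From the tilt, the coupler is about 10 cm above its closed height. Joint speeds were about 0, the opening was 16 mm on the tab, and the run had taken 6.4 s.
- **Pictures:** The ball is exposed, the tin is still in the lower die, and nothing else on the table has visibly moved.
- **Disagreement:** The two cameras put the tab's x about 5 mm apart (0.4455 m from the top, about 0.450 m from the side). I aimed at 0.450 m, and the grasp held.
- **Not measured directly:** The finger contact force and the arm's joint angle. I inferred both from the wrist force, the tool tilt and the pictures.

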